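Seat the logging probe in the dry-block heater and start the check

ROBOT

A 6-joint arm with a two-finger parallel gripper is mounted at the origin on a cart in front of the work surface, level with it; the furniture and walls round the work are solid. World frame = base frame: x ahead of the robot, y to its left, z up, the work surface at z = 0. Lengths are in mm, angles in degrees, forces in N, time in s.
With the tool pointing down it reaches from about 300 to 850 mm from the base axis. Payload 4.2 kg.
Tool frame: the origin (TCP) lies at the very end of the fingers, on their centre line; the grasp point (between the pads) lies 19 mm behind it; z points along the fingers, y is the line along which they close (so a half turn about z gives the same grasp; the last joint's range is limited). The gripper opens to 91 mm and grips with 3 to 60 N. Pads are 32 mm wide; open, the fingers measure 118 mm over their backs; the gripper's body (76 mm by 178 mm) begins 60 mm behind the grasp point.
Start: joints at [-69.557, 18.312, 89.639, -0, 72.044, -1.146], TCP at [211.574, -534.677, 213.976] pointing down, gripper open.
Joint ranges: [-177.97, 177.97], [-48.28, 115.42], [12.27, 149.76], [-77.06, 257.06], [2.81, 150.46], [-146.56, 146.56]. Speed limits (degrees/s): [147.25, 147.25, 180, 180, 180, 180].

INTERFACE

Orientations are given as [roll, pitch, yaw] about the fixed x, y, z axes, in that order (R = Rz(yaw) Ry(pitch) Rx(roll)).
In Python, from workcell import * gives the robot as it stands.
- The arm moves only by the tool move_arm, never from a script. Its argument "motion" is a list of rows, each a list of 3 entries, a list of its own where there are three numbers: the finger opening in mm, from 0 to 91.2, then the shift along the world's x, y, z in units of 25 mm (1.0 is 25 mm), then the turn, a rotation vector about the world's x, y, z in units of 4 degrees (1.0 is 4 degrees). In form: [[grip, [x, y, z], [ax, ay, az]], ...]. A call has 1 to 20 rows; each row shifts and turns the commanded pose from where the row before left it; what a row does not reach is not made up. A row lasts 1/12 s, in which the tool goes at most 41.7 mm and 7.16 degrees, less where a joint would pass 70% of its speed; a pose out of reach is approached as far as the arm can. A call with a number of a shift or a turn outside -1 to 1 is refused whole. A call with a gripper value outside its range is refused whole. The fingers move at their own pace and stop on an object; "grip_force" is the grip in N (left out, the last holds). Time passes only in rows, so rows that do not move let the fingers close. It gives the time, the measured TCP pose, the force, the opening and the grip force at its end, in the units of the state.
- state(): the state, without advancing time (a new reading comes with each control period).
- grab_frame(name): name is "scene" or "side" or "wrist"; returns the picture (420x560x3 uint8, blue, green, red); there is no depth.
- camera_info(name): a dict with "fx", "fy", "cx", "cy" (pixels), "k1" (the pictures are not rectified: a ray, as slopes to the right and down, at radius r is drawn at 1 + k1 r^2 times it, then the intrinsics apply), "rvec" (rotation vector, rad) and "tvec" (3), from world to camera coordinates, as OpenCV has them. Camera axes: x right, y down, z forward; pixel columns grow to the right and rows downward; lengths in mm; the calibration is good to about 2 mm. A picture is of the moment at which its call begins: read the wrist's pose just before it. camera_info takes no time and is no camera call; for the wrist camera it gives the pose at the moment of the call.
- job_done(): hands the job in; it is judged then, once.
The state is a dict: "time_s": time; "qpos": joint angles; "qvel": joint speeds; "effort": joint torques, N m; "ee_pos": TCP position; "ee_rot": TCP orientation; "force": force on the tool from outside, world axes, zero at the start; "torque": the same for the moment, N m; "gripper_width": finger opening in mm; "gripper_force": force on a finger pad.
Only numpy, scipy, OpenCV 4.12 (cv2) and the standard library are available. Lean on these libraries where they do the work, as an engineer would, in place of code of your own. Each camera call takes 0.05 s, during which the arm holds its last target. There are 200 camera calls.

TASK

Draw the wireless logging probe out of its sloped rest, find the large middle well of the dry-block heater with its tip and press it straight down until its collar sits flush on the block. Once the probe is fully home, and not before, press the green start button on the heater's sloped panel all the way in, then let go; leave the other things on the bench where they are.

Things in the scene. Friction and masses are not known exactly. Their poses are not given: they have to be found in the camera images.
- probe: Loose wireless logging probe, 148 mm long, 0.08-0.17 kg. Origin: centre of the collar's underside; z runs from tip to housing. Steel sheath below the collar: round, 14 mm diameter, 60 mm long, flat end. Collar 34 mm diameter, 5 mm thick. White housing at z = 8 to 88 mm: 30 mm along x, 24 mm along y. Parked in the rest at first: sheath in the tube, collar on its mouth, leaning 33 to 38 degrees
- probe_tip (a point): centre of the flat end of the probe's sheath, 60 mm below the collar's underside
- probe_grip (a point): middle of the probe's white housing, on its axis, 50 mm above the collar's underside; near the centre of mass. Grip here across the 24 mm faces (probe's y, level while parked)
- rest: Probe rest fixed to the bench, origin under it, z up: grey foot 135x80x14 mm; between two aluminium cheeks (34 mm over both, tops 87 mm high) a dark steel tube, 25 mm outside, 16.6 mm bore, 62 mm deep, closed below, whose axis leans 35 degrees from vertical toward the rest's -x (roughly toward the robot). The probe leaves it only along that axis. Yaw within 0.3 rad of the world's
- rest_mouth (a point): centre of the mouth of the rest's tube, 95 mm above the bench; axes as the rest's
- heater: Dry-block heater fixed to the bench: light housing 175 mm (x) by 130 mm (y), 85 mm tall; origin under it, its sloped panel toward -x (the robot), z up, yaw within 0.3 rad. Its aluminium block (90x84 mm, top 95 mm above the bench) has seven upright blind wells, sharp-edged, 62 mm deep: one large in the middle and six of 11.5 mm in two rows 29 mm to either side, too small for the probe
- well_mouth (a point): centre of the mouth of the large well (15.5 mm diameter, 62 mm deep), level with the block's top face; axes as the heater's, z up. A leaf spring in its wall grips the sheath over about the last 20 mm: left to itself the probe stops there, and it takes some 3 to 10 N of push to bring it home, where it stays
- start (a joint): travel of the green round spring button (24 mm diameter): 0 = out, 0.005 m = fully in. It needs about 1.5 N to start moving and 4.5 N fully in, and springs back when let go
- start_top (a point): centre of the green button's face (it moves with the button), on the right half of the heater's sloped panel, about 78 mm above the bench. Panel and button face: outward normal 35 degrees from vertical, toward the heater's -x; the button goes in along the opposite. Its face stands 9 mm out of a dark ring 40 mm wide
- tip_box: blue pipette-tip box with clear lid, 91x122x64 mm, loose; origin at the middle of its underside; leave it alone
- wash_bottle: white wash bottle with a red spout, 212 mm tall, loose; origin at the middle of its underside; leave it alone
- notebook: open lab notebook, 210x150x13 mm, loose, at the left; origin at the middle of its underside; leave it alone
- cap_bottle: clear 100 ml bottle with blue cap, 105 mm tall, loose, at the left in front of the large black instrument; origin at the middle of its underside; leave it alone
- white_pot: clear sample pot with a white lid, 51 mm wide, 59 mm tall, loose, in the middle; origin at the middle of its underside; leave it alone
- tube: clear 15 ml tube with a blue cap lying on the worktop, 120 mm long, 21 mm thick, loose, in the middle; origin at the middle of its underside; leave it alone
- calculator: pocket calculator, 137x76x16 mm, lying loose at the right; origin at the middle of its underside; leave it alone
- mouse: black computer mouse, 108x61x38 mm, at the right; origin at the middle of its underside; leave it alone
- cell_box: small black cell box, 47x58x28 mm, in the middle; origin at the middle of its underside; leave it alone

How it is judged:
By the outcome, as a careful person would: the job done as asked, in the order asked, and still so for the second after the job is handed in, with the robot touching nothing.
It also fails if it takes over 61 s, if anything falls off the work surface, if the arm or the gripper's body presses on something with over 40 N, if the wrist force passes 120 N, or if a joint passes its speed limit or range.

## Working session

There is one attempt and no reset: what is moved stays moved. The work goes in short steps, Python scripts to look and compute and a tool call to move; the robot and the scene stay as the last step left them, time stands still between calls to the robot, and variables do not carry over. Pictures are saved under pics/ and viewed, at most 13 in all, crops included, and the job is handed in when it is done.

Besides the shell and the picture viewer there is one more tool, called as a command line: name --argument value ..., lists and objects as JSON in quotes. move_arm: Moves the arm, as the interface text tells. Shifts and turns lie within -1 to 1; 1 stands for 25 mm of shift or 4 degrees of turn. Its arguments: {"type":"object","properties":{"motion":{"type":"array","items":{"type":"array"}},"grip_force":{"type":"number"}},"required":["motion"]}

```bash
mkdir -p pics; cat > h.py <<'E'
import numpy as np, cv2
from workcell import *
from scipy.spatial.transform import Rotation as R
def ray(c,uv):
    p=np.array([(uv[0]-c["cx"])/c["fx"],(uv[1]-c["cy"])/c["fy"]]);q=p.copy()
    for _ in range(20): q=p/(1+c["k1"]*(q@q))
    M=R.from_rotvec(np.ravel(c["rvec"])).as_matrix();t=np.ravel(c["tvec"])
    d=M.T@np.array([q[0],q[1],1]);return -M.T@t,d/np.linalg.norm(d)
def onz(c,uv,z):
    o,d=ray(c,uv);return o+d*(z-o[2])/d[2]
def tri(c1,u1,c2,u2):
    o,d=ray(c1,u1);p,e=ray(c2,u2)
    s=np.linalg.lstsq(np.stack([d,-e],1),p-o,rcond=None)[0]
    a=o+s[0]*d;b=p+s[1]*e;return (a+b)/2,np.linalg.norm(a-b)
def proj(c,P):
    M=R.from_rotvec(np.ravel(c["rvec"])).as_matrix()
    q=M@np.array(P,float)+np.ravel(c["tvec"]);s=q[:2]/q[2];s=s*(1+c["k1"]*(s@s))
    return np.array([c["fx"]*s[0]+c["cx"],c["fy"]*s[1]+c["cy"]])
E
python3 - <<'E'
from h import *
for n in ["scene","side"]:
    f=grab_frame(n);cv2.imwrite(f"pics/{n}0.png",f)
    c=camera_info(n);print(n,{k:np.round(v,3).tolist() for k,v in c.items()},ray(c,(280,210)))
print(state())
E
```

```text
scene {'fx': 394.159, 'fy': 394.159, 'cx': 280.594, 'cy': 218.659, 'k1': 0.003, 'rvec': [0.748, -2.449, 1.256], 'tvec': [482.108, 274.933, 1341.727]} (array([-148.21579992, 1032.60781707, 1009.95159451]), array([ 0.47913305, -0.67525969, -0.56076365]))
side {'fx': 529.377, 'fy': 529.377, 'cx': 274.187, 'cy': 211.923, 'k1': -0.127, 'rvec': [2.052, -0.538, 0.336], 'tvec': [-536.879, 228.165, 1908.235]} (array([ -322.99974964, -1579.39503469,  1175.94287893]), array([ 0.45154113,  0.73628559, -0.50397832]))
{'time_s': 0.1, 'qpos': array([-6.95574157e+01,  1.83481961e+01,  8.96974687e+01, -6.05508169e-04,
        7.20421102e+01, -1.14811390e+00]), 'qvel': array([ 0.08159951, -0.07888257, -0.18448191, -0.00507231, -0.04487589,
        0.0074007 ]), 'effort': array([-5.87077011e-04, -4.13334203e+01, -2.32509774e+01,  7.29553937e-02,
        4.22170619e-02, -5.03237311e-05]), 'ee_pos': array([ 211.41359578, -534.26709122,  213.21534557]), 'ee_rot': array([-1.79912231e+02, -1.18313948e-03,  2.15908844e+01]), 'force': array([-0.94704053,  0.22760211,  0.13428728]), 'torque': array([-0.02101832,  0.01363856, -0.01911139]), 'gripper_force': 0.0, 'gripper_width': 90.9954640181921}
```

View pics/scene0.png

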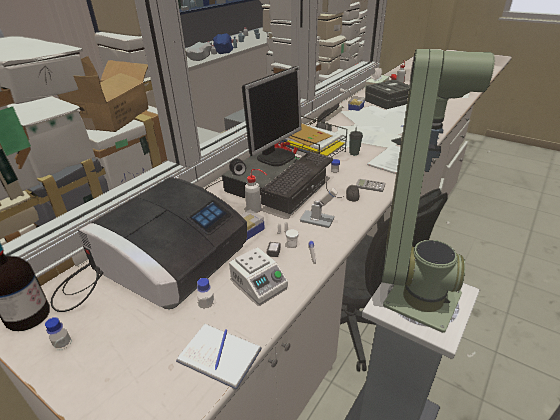

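View pics/side0.png

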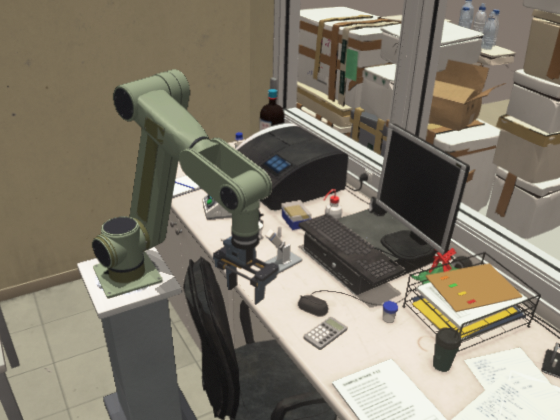

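The scene view shows the heater at about (258,272), with the green button at (279,274). The rest and white probe are at about (318,212). In the side view the arm partly hides both, with the heater at (215,205) and the rest at (285,245).

```bash
python3 - <<'E'
from h import *
a=cv2.imread("pics/scene0.png");c=camera_info("scene")
for n,uv,z in [("button",(279,274),78),("blockcentre",(251,262),95),("restfoot",(318,219),14),("probe top",(325,197),150),("pot",(292,233),59)]:
    print(n,onz(c,uv,z).round(0))
A=cv2.resize(a[235:305,220:300],None,fx=5,fy=5,interpolation=cv2.INTER_CUBIC)
B=cv2.resize(a[180:250,280:360],None,fx=5,fy=5,interpolation=cv2.INTER_CUBIC)
cv2.imwrite("pics/c1.png",np.hstack([A,B]))
w=camera_info("wrist");s=state();o,d=ray(w,(280,210));T=R.from_euler("xyz",s["ee_rot"],degrees=True)
print("cam in tool",T.inv().apply(o-s["ee_pos"]),T.inv().apply(d),w["fx"],w["cx"],w["cy"],T.inv().apply(ray(w,(480,210))[1]))
E
```

```text
button [430. 233.  78.]
blockcentre [535. 251.  95.]
restfoot [ 524. -199.   14.]
probe top [ 486. -180.  150.]
pot [532.  -5.  59.]
cam in tool [  82.59850924   -0.54738317 -170.94347005] [-0.29302827 -0.00903176  0.95606112] 289.3894001842823 282.7902259342922 208.61147008436438 [-0.2413596   0.56732646  0.78732854]
```

View pics/c1.png

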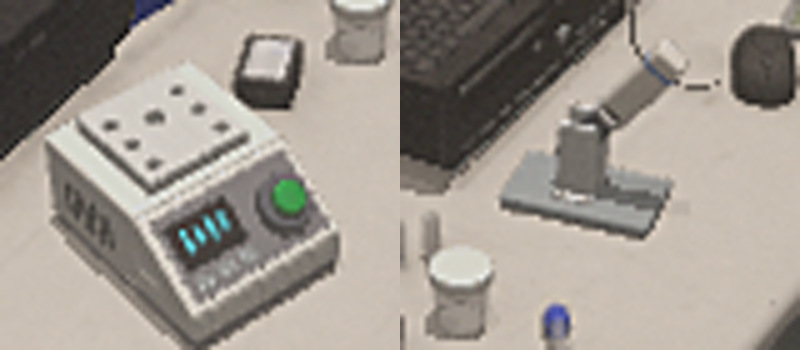

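The crops show the large well at about scene (251,258) and the green button at (278,274). The rest's tube mouth is near (318,202) and the housing end near (334,191). I'll move the wrist camera over the rest.

move_arm --motion '[[91, [0.4, 0.7, 0.5], [0, 0, -0.34]], [91, [0.5, 0.8, 0.4], [0, 0, -0.34]], [91, [0.55, 0.85, 0.3], [0, 0, -0.34]], [91, [0.55, 0.85, 0.3], [0, 0, -0.34]], [91, [0.55, 0.85, 0.3], [0, 0, -0.34]], [91, [0.55, 0.85, 0.3], [0, 0, -0.34]], [91, [0.55, 0.85, 0.3], [0, 0, -0.34]], [91, [0.55, 0.85, 0.3], [0, 0, -0.34]], [91, [0.55, 0.85, 0.3], [0, 0, -0.34]], [91, [0.55, 0.85, 0.3], [0, 0, -0.34]], [91, [0.55, 0.85, 0.2], [0, 0, -0.34]], [91, [0.55, 0.85, 0.2], [0, 0, -0.34]], [91, [0.55, 0.85, 0.2], [0, 0, -0.34]], [91, [0.55, 0.85, 0.2], [0, 0, -0.34]], [91, [0.55, 0.85, 0.1], [0, 0, -0.34]], [91, [0.5, 0.8, 0], [0, 0, -0.3]], [91, [0, 0, 0], [0, 0, 0]], [91, [0, 0, 0], [0, 0, 0]]]'

```text
time_s: 1.6
ee_pos: [425.4, -200.3, 318.6]
ee_rot: [180.0, 0.1, 0.1]
force: [1.1, -0.1, 0.3]
gripper_width: 91.3
gripper_force: 0.0
```

```bash
python3 - <<'E'
from h import *
import pickle
s=state();c=camera_info("wrist");f=grab_frame("wrist");cv2.imwrite("pics/w1.png",f);pickle.dump(c,open("w1.pkl","wb"))
print(s["ee_pos"],s["ee_rot"],proj(c,(505,-195,95)))
E
```

```text
[ 425.40107296 -200.27922782  318.59068326] [1.79992855e+02 6.17531763e-02 1.41723728e-01] [279.29584488 123.64231595]
```

View pics/w1.png

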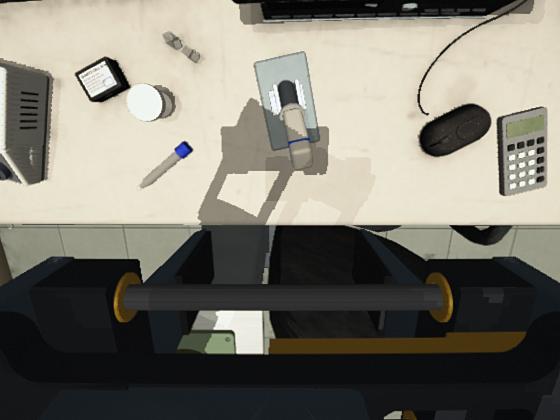

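The wrist view shows the rest's foot at (255–317, 52–150), with the dark tube mouth near (288,88). The probe leans from there to its end near (302,165).

```bash
python3 - <<'E'
from h import *
import pickle
c=pickle.load(open("w1.pkl","rb"));s=camera_info("scene")
print(tri(c,(289,97),s,(318.5,202.5)),tri(c,(301,158),s,(333,191)),onz(c,(289,97),95))
for p in [(255,62),(306,52),(270,150),(318,140)]: print(onz(c,p,14).round())
f=cv2.imread("pics/w1.png")[40:180,230:340];cv2.imwrite("pics/c2.png",cv2.resize(f,None,fx=4,fy=4,interpolation=cv2.INTER_CUBIC))
E
```

```text
(array([ 535.00618442, -209.08709927,   90.73205721]), np.float64(7.060899705227229)) (array([ 469.92041522, -219.21553571,  163.99396989]), np.float64(2.8826471201301698)) [ 537.85238193 -207.43126706   95.        ]
[ 593. -158.   14.]
[ 607. -234.   14.]
[ 463. -179.   14.]
[ 479. -256.   14.]
```

View pics/c2.png

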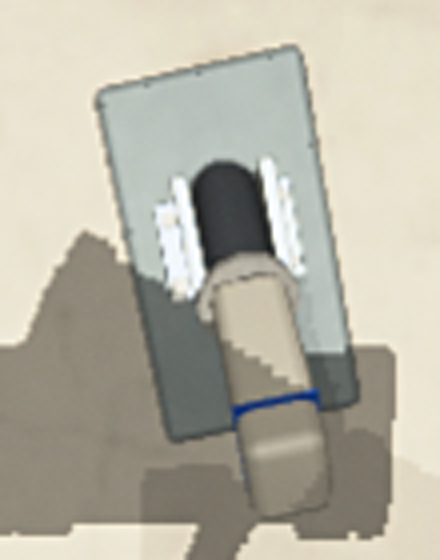

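The crop shows the foot's corners at wrist pixels (254.5,64.5), (304.5,51), (319,140) and (273,150). The collar centre is near (292,112) and the housing's end face near (302,160).

```bash
python3 - <<'E'
from h import *
import pickle
c=pickle.load(open("w1.pkl","rb"))
q=[onz(c,p,14) for p in [(254.5,64.5),(304.5,51.2),(319.2,140),(273.2,150)]];print(np.round(q),np.mean(q,0))
a=onz(c,(292,112),98);b=onz(c,(302.5,160),167);d=b-a
print(a,b,d,np.degrees(np.arctan2(d[1],d[0])),np.degrees(np.arctan2(np.hypot(*d[:2]),d[2])))
E
```

```text
[[ 590. -157.   14.]
 [ 608. -232.   14.]
 [ 479. -258.   14.]
 [ 463. -184.   14.]] [ 535.11545831 -207.71142332   14.        ]
[ 519.48852982 -211.3835961    98.        ] [ 466.8390805  -221.48231971  167.        ] [-52.64944932 -10.09872361  69.        ] -169.14193982147188 37.84525079028018
```

move_arm --motion '[[91, [0, -0.1, 0], [0, -0.875, 0]], [91, [0, -0.1, 0], [0, -0.875, 0]], [91, [0, -0.1, 0], [0, -0.875, 0]], [91, [0, -0.1, -0.3], [0, -0.875, 0]], [91, [0, -0.1, -0.3], [0, -0.875, 0]], [91, [0.1, -0.1, -0.4], [0, -0.875, 0]], [91, [0.1, -0.1, -0.4], [0, -0.875, 0]], [91, [0.1, -0.1, -0.4], [0, -0.875, 0]], [91, [0.1, -0.1, -0.5], [0, -0.875, 0]], [91, [0, -0.1, -0.5], [0, -0.875, 0]], [91, [0, -0.1, -0.5], [0, 0, 0.75]], [91, [0, 0, -0.4], [0, 0, 1]], [91, [0, 0, -0.3], [0, 0, 1]], [91, [0, 0, 0], [0, 0, 0]], [91, [0, 0, 0], [0, 0, 0]]]'

```text
time_s: 2.9
ee_pos: [434.6, -229.6, 218.5]
ee_rot: [-179.9, -34.9, 10.7]
force: [0.1, -0.4, -0.4]
gripper_width: 91.0
gripper_force: 0.0
```

```bash
python3 - <<'E'
from h import *
import pickle
s=state();c=camera_info("wrist");f=grab_frame("wrist");cv2.imwrite("pics/w2.png",f);pickle.dump((c,s),open("w2.pkl","wb"))
print(s["ee_pos"],s["ee_rot"],s["qpos"],proj(c,(520,-211,95)))
E
```

```text
[ 434.63037546 -229.62878763  218.466046  ] [-179.91881568  -34.93987696   10.71794961] [-49.05997327   1.81024024 119.49092141  41.9536048   47.84302561
   4.2564022 ] [281.28124517 195.82668674]
```

View pics/w2.png

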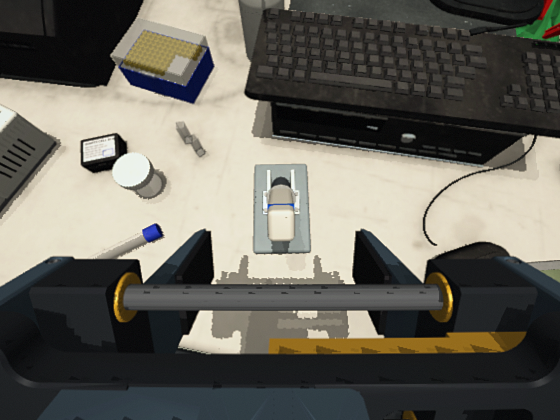

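The view shows the probe nearly in line with the gripper: collar at about (281,190), housing end at about (282,223) between the fingers, and the foot upright in the picture. Next I check where the tool axis projects.

```bash
python3 - <<'E'
from h import *
import pickle
c,s=pickle.load(open("w2.pkl","rb"));T=R.from_euler("xyz",s["ee_rot"],degrees=True);z=T.apply([0,0,1])
for k in (62,100,150): print(k,proj(c,s["ee_pos"]+k*z))
f=cv2.imread("pics/w2.png");g=cv2.cvtColor(f,cv2.COLOR_BGR2HSV)
m=((g[...,2]>170)&(f[...,0].astype(int)<245)).astype(np.uint8)
for r in (195,200,212,218,224,230,234): print(r,f[r,258:306:3].mean(1).astype(int).tolist())
print(f[160:262:4,281].mean(1).astype(int).tolist())
# blue band
b=(f[...,0].astype(int)-f[...,2]>50);ys,xs=np.nonzero(b[180:240,260:300]);print(xs.min()+260,xs.max()+260,xs.mean()+260,ys.mean()+180)
q=[onz(c,p,14) for p in [(254.5,165),(307,164.5),(311,252),(255,253)]]
print(np.round(q),np.mean(q,0))
E
```

```text
62 [283.39554208 222.60960641]
100 [283.30325968 209.60384332]
150 [283.21272127 196.8495092 ]
195 [175, 174, 217, 168, 127, 171, 171, 173, 171, 173, 167, 120, 163, 191, 171, 172]
200 [174, 172, 246, 168, 144, 174, 174, 173, 175, 174, 171, 146, 170, 238, 158, 173]
212 [174, 170, 209, 137, 228, 237, 237, 236, 236, 236, 236, 229, 171, 238, 175, 177]
218 [173, 174, 175, 134, 206, 225, 226, 226, 227, 223, 229, 211, 128, 156, 168, 170]
224 [174, 174, 175, 133, 202, 223, 223, 224, 224, 225, 226, 210, 128, 158, 168, 173]
230 [172, 174, 174, 141, 199, 221, 222, 222, 222, 222, 223, 209, 126, 159, 167, 174]
234 [171, 174, 175, 138, 196, 220, 221, 219, 220, 220, 222, 204, 124, 159, 156, 172]
[217, 152, 165, 167, 141, 56, 116, 175, 172, 174, 174, 98, 175, 236, 228, 225, 225, 223, 222, 219, 143, 96, 97, 58, 226, 222]
267 294 280.02 204.9
[[ 591. -156.   14.]
 [ 607. -233.   14.]
 [ 478. -260.   14.]
 [ 462. -185.   14.]] [ 534.24598346 -208.60461388   14.        ]
```

move_arm --motion '[[91, [-0.08, 0.1, -0.04], [0, 0, 0.3]], [91, [0.3, 0.06, -0.44], [0, 0, 0]], [91, [0.3, 0.06, -0.44], [0, 0, 0]], [91, [0.3, 0.06, -0.44], [0, 0, 0]], [91, [0.3, 0.06, -0.44], [0, 0, 0]], [91, [0.3, 0.06, -0.44], [0, 0, 0]], [91, [0.3, 0.06, -0.44], [0, 0, 0]], [91, [0.3, 0.06, -0.44], [0, 0, 0]], [91, [0.3, 0.06, -0.44], [0, 0, 0]], [91, [0.3, 0.06, -0.44], [0, 0, 0]], [91, [0, 0, 0], [0, 0, 0]], [91, [0, 0, 0], [0, 0, 0]]]'

```text
time_s: 3.95
ee_pos: [500.8, -211.8, 119.1]
ee_rot: [-180.0, -35.0, 12.2]
force: [-0.9, 0.4, 0.3]
gripper_width: 90.9
gripper_force: 0.0
```

```bash
python3 - <<'E'
from h import *
import pickle
s=state();c=camera_info("wrist");f=grab_frame("wrist");cv2.imwrite("pics/w3.png",f);pickle.dump((c,s),open("w3.pkl","wb"))
T=R.from_euler("xyz",s["ee_rot"],degrees=True);z=T.apply([0,0,1])
for k in (-57,-19,31,91): print(k,proj(c,s["ee_pos"]+k*z))
print(s["ee_pos"],s["ee_rot"],s["force"])
E
```

```text
-57 [284.02557496 309.30929924]
-19 [283.73985517 269.00198268]
31 [283.50891699 236.46530749]
91 [283.33781473 212.38302523]
[ 500.82394322 -211.83552278  119.14215286] [-179.97987263  -34.99195704   12.24586333] [-0.91002644  0.44534357  0.28435889]
```

View pics/w3.png

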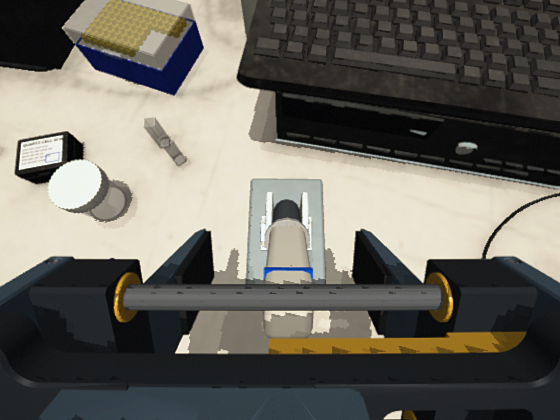

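The probe lies between the fingers, with its blue band at (288,270) and its collar at about (287,230). It is roughly 2 mm right of the tool axis, so I shift by that and close.

move_arm --motion '[[91, [0.02, -0.09, 0], [0, 0, 0]], [20, [0, 0, 0], [0, 0, 0]], [20, [0, 0, 0], [0, 0, 0]], [20, [0, 0, 0], [0, 0, 0]], [20, [0, 0, 0], [0, 0, 0]], [20, [0, 0, 0], [0, 0, 0]], [20, [0, 0, 0], [0, 0, 0]], [20, [0, 0, 0], [0, 0, 0]], [20, [0, 0, 0], [0, 0, 0]], [20, [0, 0, 0], [0, 0, 0]]]' --grip_force 35

```text
time_s: 4.83
ee_pos: [501.3, -214.6, 118.9]
ee_rot: [-180.0, -35.0, 12.2]
force: [-1.1, 0.2, -0.1]
gripper_width: 33.7
gripper_force: 0.0
```

move_arm --motion '[[20, [0, 0, 0], [0, 0, 0]], [20, [0, 0, 0], [0, 0, 0]], [20, [0, 0, 0], [0, 0, 0]], [20, [0, 0, 0], [0, 0, 0]], [20, [0, 0, 0], [0, 0, 0]]]'

```text
time_s: 5.25
ee_pos: [501.3, -214.7, 119.0]
ee_rot: [-180.0, -35.0, 12.2]
force: [-0.3, 0.4, -0.8]
gripper_width: 23.6
gripper_force: 35.0
```

move_arm --motion '[[20, [-0.11, -0.024, 0.16], [0, 0, 0]], [20, [-0.11, -0.024, 0.16], [0, 0, 0]], [20, [-0.11, -0.024, 0.16], [0, 0, 0]], [20, [-0.11, -0.024, 0.16], [0, 0, 0]], [20, [0, 0, 0], [0, 0, 0]]]'

```text
time_s: 5.67
ee_pos: [489.9, -217.4, 135.8]
ee_rot: [179.9, -35.0, 12.2]
force: [0.3, -0.2, -1.9]
gripper_width: 24.1
gripper_force: 35.0
```

move_arm --motion '[[20, [-0.24, -0.052, 0.35], [0, 0, 0]], [20, [-0.24, -0.052, 0.35], [0, 0, 0]], [20, [-0.24, -0.052, 0.35], [0, 0, 0]], [20, [-0.24, -0.052, 0.35], [0, 0, 0]], [20, [-0.24, -0.052, 0.35], [0, 0, 0]], [20, [-0.24, -0.052, 0.35], [0, 0, 0]], [20, [0, 0, 0.6], [0, 0, 0]], [20, [0, 0.3, 0.7], [0, 0, 0]], [20, [0, 0.6, 0.7], [-0.1, 0.47, 0]], [20, [0, 0.8, 0.7], [-0.2, 0.95, 0]], [20, [0, 0.95, 0.5], [-0.2, 0.95, 0]], [20, [0, 0.95, 0.3], [-0.2, 0.95, 0]], [20, [0, 0.95, 0], [-0.2, 0.95, 0]], [20, [0, 0.95, 0], [-0.2, 0.95, 0]], [20, [0, 0.95, 0], [-0.2, 0.95, 0]], [20, [0, 0.95, 0], [-0.2, 0.95, 0]], [20, [0, 0.95, 0], [-0.2, 0.95, 0]], [20, [0, 0.95, 0], [-0.1, 0.48, 0]], [20, [0, 0.95, 0], [0, 0, 0]], [20, [0, 0.95, 0], [0, 0, 0]]]'

```text
time_s: 7.33
ee_pos: [454.4, 55.2, 274.3]
ee_rot: [-179.8, -0.2, 12.1]
force: [0.4, -0.1, -1.4]
gripper_width: 23.7
gripper_force: 35.0
```

move_arm --motion '[[20, [0, 0.95, 0], [0, 0, 0]], [20, [0, 0.95, 0], [0, 0, 0]], [20, [0, 0.95, 0], [0, 0, 0]], [20, [0, 0.95, 0], [0, 0, 0]], [20, [0, 0.95, 0], [0, 0, 0]], [20, [0, 0.95, 0], [0, 0, 0]], [20, [0, 0.95, 0], [0, 0, 0]], [20, [0, 0.6, 0], [0, 0, 0]], [20, [0, 0.4, 0], [0, 0, 0]], [20, [0, 0, 0], [0, 0, 0]], [20, [0, 0, 0], [0, 0, 0]], [20, [0, 0, 0], [0, 0, 0]]]'

```text
time_s: 8.33
ee_pos: [454.3, 244.4, 274.1]
ee_rot: [-179.8, -0.2, 12.1]
force: [-0.3, -1.5, -0.9]
gripper_width: 24.1
gripper_force: 35.0
```

```bash
python3 - <<'E'
from h import *
import pickle
s=state();c=camera_info("wrist");f=grab_frame("wrist");cv2.imwrite("pics/w4.png",f);pickle.dump((c,s),open("w4.pkl","wb"))
cv2.imwrite("pics/scene4.png",grab_frame("scene"));cv2.imwrite("pics/side4.png",grab_frame("side"))
T=R.from_euler("xyz",s["ee_rot"],degrees=True);z=T.apply([0,0,1])
for n in ("wrist","scene","side"):
  for k in (-57,31,91): print(n,k,proj(c if n=="wrist" else camera_info(n),s["ee_pos"]+k*z))
print(s["ee_pos"],s["ee_rot"],s["force"],proj(c,(535,251,95)))
E
```

```text
wrist -57 [283.97188605 308.85622589]
wrist 31 [283.44549406 236.28754247]
wrist 91 [283.27101608 212.26913181]
scene -57 [268.57407052 212.24493873]
scene 31 [269.44806099 235.10530034]
scene 91 [270.00426336 249.6563513 ]
side -57 [209.67798642 143.57374373]
side 31 [210.52582916 163.33512679]
side 91 [211.09754781 176.37553848]
[454.31969852 244.3892601  274.14030413] [-179.82789756   -0.24564562   12.08859376] [-0.34231395 -1.47936595 -0.86698946] [292.57640515 124.30878264]
```

View pics/w4.png

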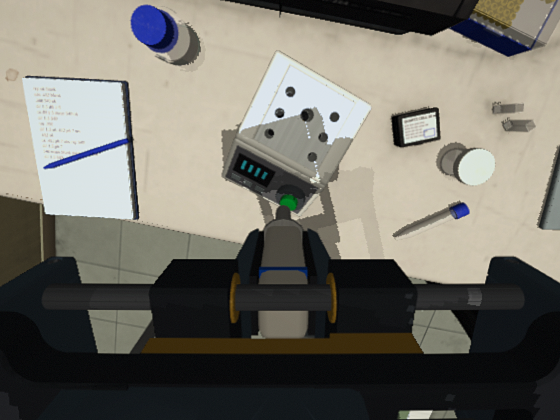

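The wrist view shows the heater block with the large well at (306,115), six small wells around it, and the button at (289,202), partly hidden by the sheath tip near (284,210).

```bash
python3 - <<'E'
from h import *
import pickle
c,s=pickle.load(open("w4.pkl","rb"));f=cv2.imread("pics/w4.png");g=cv2.cvtColor(f,cv2.COLOR_BGR2GRAY)
m=(g<75).astype(np.uint8);n,l,st,ce=cv2.connectedComponentsWithStats(m)
P=[]
for i in range(1,n):
    x,y,w,h,a=st[i]
    if 15<a<300 and 255<x<350 and 75<y<170:
        print(st[i],ce[i],onz(c,ce[i],95).round(1))
hsv=cv2.cvtColor(f,cv2.COLOR_BGR2HSV)
b=cv2.inRange(hsv,(50,120,60),(75,255,255));ys,xs=np.nonzero(b[170:230,260:320]);print("green",xs.min()+260,xs.max()+260,ys.min()+170,ys.max()+170)
for r in range(198,226,2): print(r,g[r,268:304:2].tolist())
for nme,(x0,y0) in (("scene",(270,250)),("side",(211,176))):
    q=cv2.imread(f"pics/{nme}4.png");q=cv2.cvtColor(q,cv2.COLOR_BGR2GRAY);print(nme);print(q[y0-12:y0+8,x0-7:x0+8])
E
```

```text
[286  87   9   9  51] [290.29411765  91.11764706] [569.8 261.4  95. ]
[276 109   8   9  48] [279.54166667 113.35416667] [543.7 268.4  95. ]
[301 109  12  12 118] [306.63559322 114.57627119] [549.  237.5  95. ]
[330 113   9   9  59] [334.13559322 116.61016949] [553.5 205.9  95. ]
[265 129   9   9  61] [268.98360656 133.13114754] [519.5 275.9  95. ]
[319 133   9   9  57] [322.68421053 137.0877193 ] [528.3 213.1  95. ]
[308 153   9   8  56] [311.89285714 156.41071429] [503.7 220.2  95. ]
green 280 297 195 210
198 [94, 83, 85, 85, 61, 61, 43, 43, 54, 65, 64, 62, 62, 35, 56, 42, 32, 47]
200 [163, 179, 100, 84, 70, 59, 50, 72, 75, 77, 78, 79, 70, 54, 50, 60, 61, 64]
202 [96, 165, 177, 145, 97, 58, 67, 72, 74, 74, 74, 75, 77, 68, 50, 57, 62, 60]
204 [92, 173, 184, 165, 177, 147, 67, 74, 74, 74, 72, 73, 74, 77, 48, 58, 60, 59]
206 [95, 112, 188, 185, 186, 136, 51, 49, 49, 52, 73, 74, 73, 74, 62, 61, 59, 61]
208 [97, 99, 189, 188, 150, 46, 48, 49, 48, 48, 49, 70, 71, 72, 56, 60, 70, 131]
210 [99, 92, 169, 190, 96, 43, 48, 51, 49, 48, 46, 85, 79, 68, 80, 80, 123, 198]
212 [98, 94, 171, 191, 73
[... 2388 characters left out ...]
0 230]
 [230 230 231 231 227 200 108  90 124 200 230 232 231 230 230]
 [230 231 230 230 229 214 111  89 120 191 227 231 231 230 229]
 [230 230 230 229 229 216 119  97 125 191 226 229 230 229 228]
 [230 231 230 229 228 220 163 147 173 215 227 228 228 228 228]
 [231 231 231 230 229 226 214 206 218 227 229 228 228 228 228]
 [230 231 231 230 229 228 228 227 228 230 230 230 229 228 228]
 [230 230 231 230 230 230 230 230 230 230 231 230 229 230 229]
 [231 230 230 231 231 231 231 231 230 230 231 230 230 230 229]
 [238 232 231 231 231 231 231 231 230 230 230 229 230 230 230]
 [246 240 235 231 231 230 231 230 230 229 229 229 230 229 228]
 [249 247 242 235 231 230 231 230 230 230 230 229 228 228 227]]
```

move_arm --motion '[[20, [0.47, -0.03, 0], [0, 0, -0.87]], [20, [0.47, -0.03, 0], [0, 0, -0.87]], [20, [0.47, -0.03, 0], [0, 0, -0.87]], [20, [0.47, -0.03, -0.1], [0, 0, -0.87]], [20, [0.47, -0.03, -0.4], [0, 0, -0.87]], [20, [0.47, -0.03, -0.5], [0, 0, -0.87]], [20, [0.47, -0.04, -0.5], [0, 0, -0.87]], [20, [0.5, -0.06, -0.6], [0, 0, -0.93]], [20, [0, 0, -0.5], [0, 0, 0]], [20, [0, 0, -0.44], [0, 0, 0]], [20, [0, 0, 0], [0, 0, 0]], [20, [0, 0, 0], [0, 0, 0]]]'

```text
time_s: 9.48
ee_pos: [548.7, 238.0, 197.7]
ee_rot: [-179.8, -0.2, -15.9]
force: [0.2, 0.7, -0.8]
gripper_width: 24.0
gripper_force: 35.0
```

```bash
python3 - <<'E'
from h import *
import pickle
s=state();c=camera_info("wrist");f=grab_frame("wrist");cv2.imwrite("pics/w5.png",f);pickle.dump((c,s),open("w5.pkl","wb"))
cv2.imwrite("pics/scene5.png",grab_frame("scene"));cv2.imwrite("pics/side5.png",grab_frame("side"))
T=R.from_euler("xyz",s["ee_rot"],degrees=True);z=T.apply([0,0,1])
tip=s["ee_pos"]+91*z
print(s["ee_pos"],s["ee_rot"],s["force"],"tip",tip,"tip px",proj(c,tip),"well px",proj(c,(549,237.5,95)))
g=cv2.cvtColor(f,cv2.COLOR_BGR2GRAY)
m=(g<75).astype(np.uint8);n,l,st,ce=cv2.connectedComponentsWithStats(m)
for i in range(1,n):
    x,y,w,h,a=st[i]
    if 30<a<600 and 200<x<370 and 80<y<280: print(st[i],ce[i],onz(c,ce[i],95).round(1))
cv2.imwrite("pics/c5.png",cv2.resize(f[140:280,200:360],None,fx=4,fy=4,interpolation=cv2.INTER_CUBIC))
E
```

```text
[548.74703944 238.04434336 197.70237087] [-179.82961158   -0.20150288  -15.94464256] [ 0.15923504  0.70596292 -0.75468008] tip [549.12910304 238.21663466 106.70333602] tip px [283.49347951 211.95098105] well px [284.23065264 208.37462571]
[273 202  28  25 245] [283.96734694 212.08163265] [545.4 238.8  95. ]
```

View pics/c5.png

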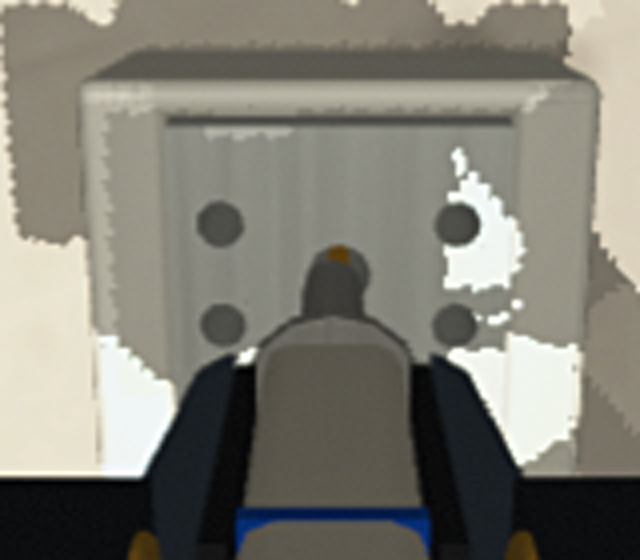

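The crop shows the tip just above the large well. The well's visible crescent spans crop columns 312–370 with its top at 246, so its centre is at about (337,277). The four visible small wells at (220,225), (457,223), (222,326) and (455,326) give the same midline, so only about 1 mm of correction is needed.

move_arm --motion '[[20, [-0.03, -0.035, 0], [0, 0, 0]], [20, [0, 0, -0.2], [0, 0, 0]], [20, [0, 0, -0.2], [0, 0, 0]], [20, [0, 0, -0.12], [0, 0, 0]], [20, [0, 0, -0.08], [0, 0, 0]], [20, [0, 0, -0.08], [0, 0, 0]], [20, [0, 0, 0], [0, 0, 0]]]'

```text
time_s: 10.22
ee_pos: [548.0, 237.4, 180.3]
ee_rot: [-179.8, -0.2, -15.9]
force: [-0.6, -0.6, -2.4]
gripper_width: 23.8
gripper_force: 35.0
```

move_arm --motion '[[20, [0, 0, -0.12], [0, 0, 0]], [20, [0, 0, -0.12], [0, 0, 0]], [20, [0, 0, 0], [0, 0, 0]]]'

```text
time_s: 10.47
ee_pos: [548.0, 237.4, 174.2]
ee_rot: [-179.8, -0.2, -15.9]
force: [-1.2, -1.3, -1.7]
gripper_width: 23.8
gripper_force: 35.0
```

move_arm --motion '[[20, [0, 0, -0.16], [0, 0, 0]], [20, [0, 0, -0.16], [0, 0, 0]], [20, [0, 0, -0.16], [0, 0, 0]], [20, [0, 0, -0.16], [0, 0, 0]], [20, [0, 0, 0], [0, 0, 0]]]'

```text
time_s: 10.88
ee_pos: [548.0, 237.4, 157.7]
ee_rot: [-179.8, -0.2, -15.9]
force: [-2.1, -1.1, -2.7]
gripper_width: 23.8
gripper_force: 35.0
```

move_arm --motion '[[20, [-0.02, 0, -0.16], [0, 0, 0]], [20, [0, 0, -0.16], [0, 0, 0]], [20, [0, 0, -0.16], [0, 0, 0]], [20, [0, 0, -0.16], [0, 0, 0]], [20, [0, 0, 0], [0, 0, 0]]]'

```text
time_s: 11.3
ee_pos: [548.0, 237.3, 142.1]
ee_rot: [-179.8, -0.3, -15.9]
force: [-1.5, -2.4, -4.1]
gripper_width: 23.9
gripper_force: 35.0
```

move_arm --motion '[[20, [0, 0, -0.12], [0, 0, 0]], [20, [0, 0, -0.12], [0, 0, 0]], [20, [0, 0, -0.12], [0, 0, 0]], [20, [0, 0, 0], [0, 0, 0]]]'

```text
time_s: 11.63
ee_pos: [548.0, 237.2, 134.2]
ee_rot: [-179.8, -0.3, -15.9]
force: [-2.6, -3.4, 3.4]
gripper_width: 23.9
gripper_force: 35.0
```

move_arm --motion '[[20, [0, 0, -0.1], [0, 0, 0]], [20, [0, 0, -0.1], [0, 0, 0]], [20, [0, 0, 0], [0, 0, 0]]]'

```text
time_s: 11.88
ee_pos: [548.1, 237.2, 129.7]
ee_rot: [-179.8, -0.3, -15.9]
force: [-2.6, -4.0, 5.0]
gripper_width: 23.9
gripper_force: 35.0
```

move_arm --motion '[[20, [0, 0, -0.08], [0, 0, 0]], [20, [0, 0, 0], [0, 0, 0]]]'

```text
time_s: 12.05
ee_pos: [548.1, 237.1, 128.0]
ee_rot: [-179.8, -0.3, -15.9]
force: [-2.5, -3.7, 6.3]
gripper_width: 23.8
gripper_force: 35.0
```

move_arm --motion '[[20, [0, 0, -0.08], [0, 0, 0]], [20, [0, 0, 0], [0, 0, 0]]]'

```text
time_s: 12.22
ee_pos: [548.1, 237.1, 126.3]
ee_rot: [-179.8, -0.3, -15.9]
force: [-3.0, -4.6, 9.1]
gripper_width: 23.8
gripper_force: 35.0
```

move_arm --motion '[[20, [0, 0, -0.06], [0, 0, 0]], [20, [0, 0, 0], [0, 0, 0]]]'

```text
time_s: 12.38
ee_pos: [548.2, 237.1, 125.2]
ee_rot: [-179.8, -0.3, -15.9]
force: [-3.9, -5.4, 11.0]
gripper_width: 24.0
gripper_force: 35.0
```

move_arm --motion '[[20, [0, 0, -0.06], [0, 0, 0]], [20, [0, 0, 0], [0, 0, 0]]]'

```text
time_s: 12.55
ee_pos: [548.3, 237.1, 124.3]
ee_rot: [-179.8, -0.4, -15.9]
force: [-3.6, -5.1, 13.6]
gripper_width: 23.9
gripper_force: 35.0
```

move_arm --motion '[[20, [0, 0, -0.06], [0, 0, 0]], [20, [0, 0, 0], [0, 0, 0]]]'

```text
time_s: 12.72
ee_pos: [548.5, 237.0, 124.2]
ee_rot: [-179.8, -0.4, -15.9]
force: [-5.3, -5.8, 20.1]
gripper_width: 23.9
gripper_force: 35.0
```

move_arm --motion '[[20, [0, 0, -0.06], [0, 0, 0]], [20, [0, 0, 0], [0, 0, 0]], [20, [0, 0, 0], [0, 0, 0]]]'

```text
time_s: 12.97
ee_pos: [548.9, 237.0, 124.0]
ee_rot: [-179.7, -0.5, -15.9]
force: [-7.5, -7.0, 25.4]
gripper_width: 23.7
gripper_force: 35.0
```

move_arm --motion '[[20, [0, 0, 0.1], [0, 0, 0]], [20, [0, 0, 0], [0, 0, 0]], [60, [0, 0, 0], [0, 0, 0]], [60, [0, 0, 0], [0, 0, 0]], [60, [0, 0, 0], [0, 0, 0]], [60, [0, 0, 0], [0, 0, 0]], [60, [0, 0, 0], [0, 0, 0]], [60, [0, 0, 0], [0, 0, 0]], [60, [0, 0, 0], [0, 0, 0]], [60, [0, 0, 0], [0, 0, 0]], [60, [0, 0, 0.2], [0, 0, 0]], [60, [0, 0, 0.5], [0, 0, 0]], [60, [0, 0, 0.8], [0, 0, 0]], [60, [0, 0, 0.9], [0, 0, 0]], [60, [0, 0, 0.9], [0, 0, 0]], [60, [0, 0, 0.9], [0, 0, 0]], [60, [0, 0, 0.9], [0, 0, 0]], [60, [0, 0, 0], [0, 0, 0]]]'

```text
time_s: 14.47
ee_pos: [550.2, 238.5, 254.6]
ee_rot: [-179.4, -0.7, -15.9]
force: [0.9, -0.1, 0.3]
gripper_width: 59.8
gripper_force: 0.0
```

```bash
python3 - <<'E'
from h import *
import pickle
s=state();c=camera_info("wrist");f=grab_frame("wrist");cv2.imwrite("pics/w6.png",f);pickle.dump((c,s),open("w6.pkl","wb"))
a=grab_frame("scene");b=grab_frame("side");cv2.imwrite("pics/scene6.png",a);cv2.imwrite("pics/side6.png",b)
print(s["ee_pos"],s["ee_rot"],s["force"],s["gripper_width"])
W=np.array([548.3,237.5,95])
for n in ("scene","side","wrist"):
    k=camera_info(n) if n!="wrist" else c
    for dz in (0,5,88): print(n,dz,proj(k,W+[0,0,dz]))
hsv=cv2.cvtColor(f,cv2.COLOR_BGR2HSV)
g=cv2.inRange(hsv,(50,120,60),(75,255,255));n,l,st,ce=cv2.connectedComponentsWithStats(g)
for i in range(1,n):
    if st[i][4]>40: print("green",st[i],ce[i],onz(c,ce[i],78))
A=cv2.resize(a[225:305,220:300],None,fx=5,fy=5,interpolation=cv2.INTER_CUBIC)
B=cv2.resize(f[100:340,130:430],None,fx=5/3,fy=5/3)
cv2.imwrite("pics/c6.png",np.hstack([A[:400,:],cv2.resize(B,(400,400))]))
E
```

```text
[550.17560066 238.52558175 254.57888896] [-179.42033621   -0.72167496  -15.93539909] [ 0.88473984 -0.13105907  0.29007422] 59.834882988119425
scene 0 [250.48129752 258.45402661]
scene 5 [250.39125747 257.37632551]
scene 88 [248.83944605 238.80498983]
side 0 [232.47256242 190.77472337]
side 5 [232.45118029 189.75040482]
side 88 [232.09540766 172.41905418]
wrist 0 [285.98821029 197.43202906]
wrist 5 [285.99193508 198.45978008]
wrist 88 [286.07373405 221.14564735]
green [303 264  17  13 183] [310.8852459  270.07650273] [439.21972766 233.70410458  78.        ]
```

View pics/c6.png

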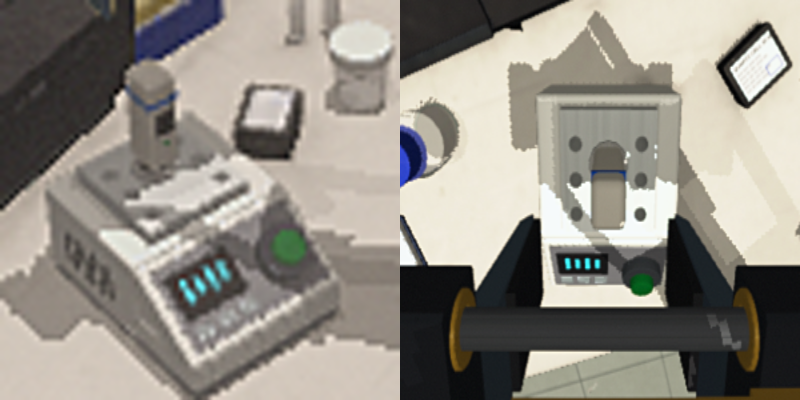

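The crops show the probe standing upright in the large well with its collar on the block. Its housing top is at scene (249.6,239.4), against (248.8,238.8) expected for flush. The button is fully out, at wrist (311,270). Next I go to a stand-off along the button's normal with the fingers closing.

move_arm --motion '[[0, [-0.5, 0.03, 0], [0, 0, 0]], [0, [-0.8, 0.04, 0], [-0.237, -0.824, 0]], [0, [-0.8, 0.04, 0], [-0.237, -0.824, 0]], [0, [-0.8, 0.04, 0], [-0.237, -0.824, 0]], [0, [-0.8, 0.04, -0.3], [-0.237, -0.824, 0]], [0, [-0.7, 0.04, -0.5], [-0.237, -0.824, 0]], [0, [-0.7, 0.04, -0.6], [-0.237, -0.824, 0]], [0, [-0.6, 0.03, -0.7], [-0.237, -0.824, 0]], [0, [-0.4, 0.02, -0.7], [-0.237, -0.824, 0]], [0, [-0.2, 0, -0.7], [-0.237, -0.824, 0]], [0, [0, 0, -0.5], [-0.237, -0.824, 0]], [0, [0, 0, -0.4], [0, 0, 0]], [0, [0, 0, 0], [0, 0, 0]], [0, [0, 0, 0], [0, 0, 0]]]'

```text
time_s: 15.78
ee_pos: [440.8, 167.6, 177.0]
ee_rot: [-177.2, -26.6, -9.8]
force: [-0.6, -0.2, 1.2]
gripper_width: 0.5
gripper_force: 0.0
```

```bash
python3 - <<'E'
from h import *
import pickle
s=state();c=camera_info("wrist");f=grab_frame("wrist");cv2.imwrite("pics/w7.png",f);pickle.dump((c,s),open("w7.pkl","wb"))
print(s["ee_pos"],s["ee_rot"],s["gripper_width"],s["qpos"])
T=R.from_euler("xyz",s["ee_rot"],degrees=True);z=T.apply([0,0,1])
for k in (60,80,100): print(k,proj(c,s["ee_pos"]+k*z))
def greens(f,c,n):
    hsv=cv2.cvtColor(f,cv2.COLOR_BGR2HSV)
    g=cv2.inRange(hsv,(45,90,40),(85,255,255));_,_,st,ce=cv2.connectedComponentsWithStats(g)
    for i in range(1,len(st)):
        if st[i][4]>25: print(n,st[i],ce[i],onz(c,ce[i],78).round(1))
greens(f,c,"w7")
greens(cv2.imread("pics/w6.png"),pickle.load(open("w6.pkl","rb"))[0],"w6")
for n in("scene","side"): greens(cv2.imread(f"pics/{n}6.png"),camera_info(n),n)
E
```

```text
[440.79624295 167.59501918 177.0043953 ] [-177.19734856  -26.62836018   -9.79668658] 0.5082704760714459 [ 29.46208791   0.85556636 123.36144204 -25.01378309  35.48189541
 146.50507318]
60 [283.59372474 223.15810246]
80 [283.529784  215.7827597]
100 [283.47447815 209.40507202]
w6 [302 264  18  13 196] [310.67857143 270.09183673] [439.3 234.   78. ]
scene [  0 107  30  48 930] [ 11.29892473 131.99032258] [2507.6  103.2   78. ]
scene [275 271   6   7  33] [277.3030303  273.90909091] [435.2 235.4  78. ]
side [346  50  11  29 241] [351.08298755  64.24481328] [2354.3 1759.    78. ]
side [432 266  11   7  47] [437.31914894 269.63829787] [ 938.9 -595.9   78. ]
side [413 271  17  12  77] [422.46753247 276.37662338] [ 864.2 -598.5   78. ]
```

```bash
cat > tgt.py <<'E'
from h import *
h=np.array([np.cos(np.radians(-16)),np.sin(np.radians(-16)),0]);l=np.array([-h[1],h[0],0])
n=-np.sin(np.radians(35))*h+np.array([0,0,np.cos(np.radians(35))])
def plan(B,off,rows):
    s=state();R0=R.from_euler("xyz",s["ee_rot"],degrees=True)
    z=-n;x=l;R1=R.from_matrix(np.stack([x,np.cross(z,x),z],1))
    rv=np.degrees((R1*R0.inv()).as_rotvec())/4;d=(np.array(B)+off*n-s["ee_pos"])/25
    print("n",n,"turn total",rv.round(2),"per row",(rv/rows).round(3),"shift",d.round(3),"per row",(d/rows).round(3))
E
python3 - <<'E'
from tgt import *
import pickle
c6=pickle.load(open("w6.pkl","rb"))[0]
print(tri(c6,(310.7,270.1),camera_info("scene"),(277.3,273.9)))
plan((437,234.5,78),90,20)
E
```

```text
(array([437.24597937, 233.60173656,  75.19045172]), np.float64(1.3363981332862678))
n [-0.55135706  0.15809909  0.81915204] turn total [-12.07   0.54  17.59] per row [-0.604  0.027  0.88 ] shift [-2.163  3.223 -1.044] per row [-0.108  0.161 -0.052]
```

move_arm --motion '[[0, [-0.11, 0.16, 0], [-0.604, 0.027, 0.88]], [0, [-0.11, 0.16, 0], [-0.604, 0.027, 0.88]], [0, [-0.11, 0.16, 0], [-0.604, 0.027, 0.88]], [0, [-0.11, 0.16, 0], [-0.604, 0.027, 0.88]], [0, [-0.11, 0.16, 0], [-0.604, 0.027, 0.88]], [0, [-0.11, 0.16, 0], [-0.604, 0.027, 0.88]], [0, [-0.11, 0.16, 0], [-0.604, 0.027, 0.88]], [0, [-0.11, 0.16, 0], [-0.604, 0.027, 0.88]], [0, [-0.11, 0.16, 0], [-0.604, 0.027, 0.88]], [0, [-0.11, 0.16, 0], [-0.604, 0.027, 0.88]], [0, [-0.11, 0.16, -0.1], [-0.604, 0.027, 0.88]], [0, [-0.11, 0.16, -0.1], [-0.604, 0.027, 0.88]], [0, [-0.11, 0.16, -0.1], [-0.604, 0.027, 0.88]], [0, [-0.11, 0.16, -0.1], [-0.604, 0.027, 0.88]], [0, [-0.11, 0.16, -0.1], [-0.604, 0.027, 0.88]], [0, [-0.11, 0.16, -0.1], [-0.604, 0.027, 0.88]], [0, [-0.11, 0.16, -0.1], [-0.604, 0.027, 0.88]], [0, [-0.11, 0.16, -0.1], [-0.604, 0.027, 0.88]], [0, [-0.11, 0.16, -0.1], [-0.604, 0.027, 0.88]], [0, [-0.11, 0.16, -0.1], [-0.604, 0.027, 0.88]]]'

```text
time_s: 17.5
ee_pos: [386.7, 249.5, 153.5]
ee_rot: [145.0, -0.0, 74.3]
force: [-0.3, -1.0, 1.0]
gripper_width: 0.6
gripper_force: 0.0
```

```bash
python3 - <<'E'
from tgt import *
import pickle
s=state();c=camera_info("wrist");f=grab_frame("wrist");cv2.imwrite("pics/w8.png",f);pickle.dump((c,s),open("w8.pkl","wb"))
print(s["ee_pos"],s["ee_rot"],s["qpos"],s["force"])
hsv=cv2.cvtColor(f,cv2.COLOR_BGR2HSV)
g=cv2.inRange(hsv,(45,90,40),(85,255,255));_,_,st,ce=cv2.connectedComponentsWithStats(g)
c6=pickle.load(open("w6.pkl","rb"))[0]
for i in range(1,len(st)):
    if st[i][4]>60: print(st[i],ce[i],onz(c,ce[i],78).round(1),tri(c,ce[i],c6,(310.7,270.1)),tri(c,ce[i],camera_info("scene"),(277.3,273.9)))
print("exp",proj(c,(437,234.5,78)))
plan((437,234.5,78),90,1)
E
```

```text
[386.67326127 249.46324962 153.5335204 ] [ 1.44974810e+02 -2.03843816e-04  7.42746259e+01] [ 54.47713165   6.90117017 125.42249477 -48.69076024  45.96440514
 104.6133804 ] [-0.25949472 -1.0274654   0.95108442]
[267 200  26  25 497] [279.32193159 212.25352113] [434.4 236.5  78. ] (array([436.83061592, 234.10689545,  73.59610909]), np.float64(0.17738419862776345)) (array([432.65812048, 238.44587878,  81.59611963]), np.float64(0.5262425030080916))
exp [281.98679926 212.86518178]
n [-0.55135706  0.15809909  0.81915204] turn total [ 0.03 -0.01 -0.11] per row [ 0.026 -0.013 -0.107] shift [ 0.054 -0.04  -0.04 ] per row [ 0.054 -0.04  -0.04 ]
```

move_arm --motion '[[0, [0.332, -0.097, -0.526], [0, 0, 0]], [0, [0.332, -0.097, -0.526], [0, 0, 0]], [0, [0.332, -0.097, -0.526], [0, 0, 0]], [0, [0.332, -0.097, -0.526], [0, 0, 0]], [0, [0.332, -0.097, -0.526], [0, 0, 0]], [0, [0, 0, 0], [0, 0, 0]]]'

```text
time_s: 18.05
ee_pos: [428.4, 235.4, 85.9]
ee_rot: [145.1, 0.1, 73.9]
force: [0.1, 0.0, -0.6]
gripper_width: 0.2
gripper_force: 0.0
```

move_arm --motion '[[0, [0.088, -0.025, -0.131], [0, 0, 0]], [0, [0.088, -0.025, -0.131], [0, 0, 0]], [0, [0, 0, 0], [0, 0, 0]]]'

```text
time_s: 18.3
ee_pos: [432.7, 235.1, 81.2]
ee_rot: [145.0, -0.1, 74.1]
force: [0.2, -0.2, 0.7]
gripper_width: 0.4
gripper_force: 0.0
```

move_arm --motion '[[0, [0.066, -0.019, -0.098], [0, 0, 0]], [0, [0, 0, 0], [0, 0, 0]]]'

```text
time_s: 18.47
ee_pos: [434.4, 234.8, 78.9]
ee_rot: [145.0, -0.1, 74.1]
force: [-0.1, 1.2, 1.7]
gripper_width: 0.4
gripper_force: 0.7
```

move_arm --motion '[[0, [0.066, -0.019, -0.098], [0, 0, 0]], [0, [0, 0, 0], [0, 0, 0]]]'

```text
time_s: 18.63
ee_pos: [436.1, 234.3, 76.4]
ee_rot: [145.0, -0.1, 74.1]
force: [-0.6, 0.7, 3.1]
gripper_width: 0.4
gripper_force: 1.7
```

move_arm --motion '[[0, [0.066, -0.019, -0.098], [0, 0, 0]], [0, [0, 0, 0], [0, 0, 0]]]'

```text
time_s: 18.8
ee_pos: [437.2, 234.0, 74.9]
ee_rot: [145.0, -0.2, 74.1]
force: [-14.6, 2.9, 18.9]
gripper_width: 0.7
gripper_force: 11.9
```

move_arm --motion '[[0, [0.05, -0.014, -0.075], [0, 0, 0]], [0, [0, 0, 0], [0, 0, 0]], [0, [0, 0, 0], [0, 0, 0]]]'

```text
time_s: 19.05
ee_pos: [437.5, 233.9, 74.5]
ee_rot: [144.9, -0.3, 74.1]
force: [-32.2, 4.5, 37.8]
gripper_width: 0.4
gripper_force: 25.1
```

move_arm --motion '[[0, [-0.22, 0.063, 0.33], [0, 0, 0]], [0, [-0.33, 0.095, 0.49], [0, 0, 0]], [0, [-0.33, 0.095, 0.49], [0, 0, 0]], [0, [-0.33, 0.095, 0.49], [0, 0, 0]], [0, [-0.33, 0.095, 0.49], [0, 0, 0]], [0, [-0.33, 0.095, 0.49], [0, 0, 0]], [0, [0, 0, 0], [0, 0, 0]], [0, [0, 0, 0], [0, 0, 0]]]'

```text
time_s: 19.72
ee_pos: [391.9, 246.7, 141.4]
ee_rot: [145.0, -0.1, 74.1]
force: [-0.5, -0.5, -0.2]
gripper_width: 0.5
gripper_force: 0.0
```

```bash
python3 - <<'E'
from h import *
import pickle
a=grab_frame("scene");b=cv2.imread("pics/scene6.png");cv2.imwrite("pics/scene9.png",a)
w=camera_info("wrist");f=grab_frame("wrist")
print(state()["force"],state()["ee_pos"])
# probe region unchanged since before the press?
r=np.s_[232:268,240:262]
print("diff probe region",np.abs(a[r].astype(int)-b[r]).mean(2).round().max(1))
hsv=cv2.cvtColor(a,cv2.COLOR_BGR2HSV);g=cv2.inRange(hsv,(45,90,40),(85,255,255))[255:290,260:295];print("green",np.argwhere(g).mean(0)+[255,260] if g.any() else None)
A=cv2.resize(a[225:305,220:300],(480,480),interpolation=cv2.INTER_CUBIC)
cv2.imwrite("pics/c9.png",A)
E
```

```text
[-0.85029683 -1.28092564 -0.1943852 ] [391.8651078  245.89285737 140.44906521]
diff probe region [ 11.  12.  11.  10.  25. 100. 101.  92.  93.  91.  75.  22.  11.  31.
  33.  56.  90.  91.  90.  91.  86.  88. 100.  97.  94. 101.  99.  91.
  94.  95. 105.  90.  96. 100.  93.  99.]
green [274.         277.40540541]
```

View pics/c9.png

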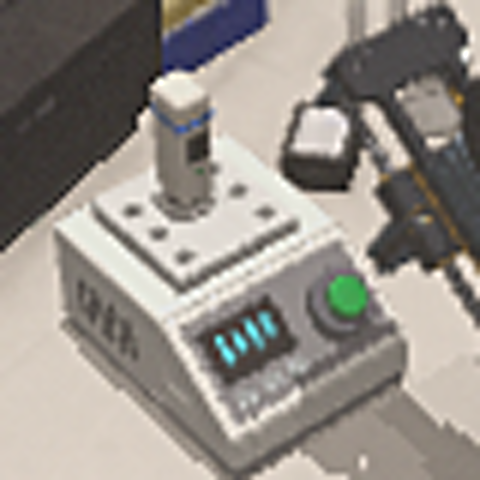

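The crop shows the probe upright in the middle well with its collar on the block at (185,205). The button is back out at (348,296), and the gripper is clear.

```bash
python3 -c "
from workcell import *
print(job_done())"
```

```text
the job is handed in; nothing more can be done
None
```

I seated the probe in the middle well with its collar on the block, then pressed the green start button to its stop and released it; the fingertips peaked near 50 N on the button, and I handed the job in at about 20 s without seeing a verdict.

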